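Wind the batch timer and start it

ROBOT

A 6-joint arm with a two-finger parallel gripper is mounted at the origin on a cart in front of the work surface, level with it; the furniture and walls round the work are solid. World frame = base frame: x ahead of the robot, y to its left, z up, the work surface at z = 0. Lengths are in m, angles in rad, forces in N, time in s.
With the tool pointing down it reaches from about 0.3 to 0.775 m from the base axis. Payload 14.6 kg.
Tool frame: the origin (TCP) lies on the centre line of the jaws, within the pads' length; the fingertips stand 19 mm ahead of it and the grasp point (between the pads) is the TCP; z points along the fingers, y is the line along which they close (so a half turn about z gives the same grasp; the last joint's range is limited). The gripper opens to 94 mm and grips with 3 to 60 N. Pads are 16 mm wide; open, the fingers measure 119 mm over their backs; the gripper's body (75 mm by 177 mm) begins 78 mm behind the grasp point.
Start: joints at [1.237, 0.3, 1.521, -0, 1.321, -0.067], TCP at [0.145, 0.531, 0.224] pointing down, gripper open.
Joint ranges: [-3.03, 3.03], [-0.79, 2.21], [0.23, 2.52], [-1.04, 4.18], [0, 3.07], [-2.55, 2.55]. Speed limits (rad/s): [2.22, 2.22, 2.57, 3.14, 3.14, 3.14].

INTERFACE

Orientations are given as [roll, pitch, yaw] about the fixed x, y, z axes, in that order (R = Rz(yaw) Ry(pitch) Rx(roll)).
In Python, from station import get_obs, camera, workorder gives the robot as it stands.
- The arm moves only by the tool play_rows, never from a script. Its argument "motion" is a list that holds one entry, the list of rows, each a list of 7 numbers: the shift along the tool's x, y, z as a fraction of full scale, then the turn, a rotation vector about the tool's x, y, z as a fraction of full scale, then the opening, from -1 (shut) to 1 (fully open). In form: [[[x, y, z, ax, ay, az, grip], ...]]. A call has 1 to 10 rows; each row is the pose to reach, as a shift and turn from the pose commanded when the call began, along the tool's axes at that moment, turning the shorter way round; what a row does not reach only later rows make up. Full scale, the value 1, is 0.25 m for a shift and 2 pi rad for a turn. A row lasts 1/10 s, in which the tool goes at most 50 mm and 8.59 degrees, less where a joint would pass 70% of its speed; a pose out of reach is approached as far as the arm can. A call with a number of a shift or a turn outside -1 to 1 is refused whole. A call with a gripper value outside its range is refused whole. The fingers move at their own pace and stop on an object; "grip_force" is the grip in N (left out, the last holds). Time passes only in rows, so rows that repeat a pose let the fingers close. It gives the time, the measured TCP pose, the force, the opening and the grip force at its end, in the units of the state.
- get_obs(): the state, without advancing time (a new reading comes with each control period).
- camera(name): name is "side" or "top" or "wrist"; returns a dict with "frame" (420x560x3 uint8, red, green, blue), "z_map" (420x560 float32, m along the optical axis (not along the pixel's ray), 0 where there is no reading), "camera_matrix" (3x3 intrinsics, pixels), "T" (4x4, takes a point from camera to world coordinates); the wrist camera has in their place "T_tool_cam" (4x4, takes a point from camera to tool coordinates, whose origin is the TCP and whose axes are the flange's). Camera axes: x right, y up, looking along -z (the intrinsics and any distortion apply to the point x, -y, -z); pixel columns grow to the right and rows downward; lengths in m; the calibration is good to about 2 mm. A picture is of the moment at which its call begins: read the wrist's pose just before it.
- workorder.hand_in(): hands the job in; it is judged then, once.
The state is a dict: "time_s": time; "qpos": joint angles; "joint_vel": joint speeds; "tau": joint torques, N m; "ee_pos": TCP position; "eef_rot": TCP orientation; "force": force on the tool from outside, world axes, zero at the start; "moment": the same for the moment, N m; "grip_width": finger opening in m; "grip_force": force on a finger pad.
Only numpy, scipy, OpenCV 4.12 (cv2) and the standard library are available. Lean on these libraries where they do the work, as an engineer would, in place of code of your own. Each camera call takes 0.05 s, during which the arm holds its last target. There are 200 camera calls.

TASK

Wind the clockwork batch timer with its winged brass key, turning it clockwise in several part turns, until the black gauge pointer stands in the green zone; do not let it run on well into the red. Only then flip the red lever over from the red dot to the green dot so that it stays there, and leave the other things on the counter where they are.

Things in the scene. Friction and masses are not known exactly. Their poses are not given: they have to be found in the camera images.
- batch_timer: grey timer case with aluminium top plate, 160 (x) x 260 (y) x 70 mm, fixed to the counter; origin at the centre of its underside, x away from its front, y to its left. On its top plate (z = 70 mm): winged key on an upright axis at x -10, y +60 mm; round gauge at x -25, y -35 mm; red lever at y -100 mm.
- bracket_end (a point): front end of the dark steel bracket strap, at case x -24, y +60 mm, 130 mm above the counter. The bracket is 36 mm wide: its post stands behind the key (case x +61 to +71 mm) and its strap runs forward from there over the key's hub, from 126 to 134 mm above the counter. The wings pass under it; fingers cannot pass through it
- key_hub (a point): on the upright axis of the brass key, at the mid height of its wings, 104 mm above the counter. The key has two flat upright wings in one line, 120 mm from tip to tip, 10 mm thick, from 88 to 120 mm above the counter; the hub is 20 mm thick
- key_tip (a point): outer end of one of the two wings, 60 mm from the key's axis, 104 mm above the counter; the other wing points the other way
- winder_key (a joint): how far the key is wound, rad; grows as the key turns clockwise seen from above; 0 slack, green zone 6.0 to 6.8, red from 6.8 to the stop at 8.0. At 0 the wing with key_tip points to the case's +y. A spring resists (0.2 to 0.4 N m), but the key stays where it is left. The gauge pointer turns clockwise 0.6 rad for each rad of the key
- gauge_centre (a point): centre of the white gauge, 67 mm across; its black pointer, 30 mm long, turns clockwise over a grey, then a green, then a red arc; at 0 the pointer stands 2.4 rad anticlockwise from the case's +x axis
- run_lever (a joint): angle of the lever with the red grip, rad: 0 off (leans 30 degrees to the case's front, -x, to the red dot), 1.05 on (leans 30 degrees to the back, +x, to the green dot). It swings in the case's x-z plane about a pin 82 mm above the counter at x 0, y -100 mm, and snaps to either end past the middle
- lever_tip (a point): on the lever's axis, 60 mm from its pin, near the top of the red grip (grip 20 mm thick, from 40 to 66 mm from the pin; below it a 10 mm steel rod)
- card_reader: black card reader with keys, 123 x 66 x 20 mm, lying on the counter; bystander; origin at the centre of its underside
- purple_marker: white marker with purple cap, 17 x 130 x 18 mm; bystander; origin at the centre of its underside

How it is judged:
By the outcome, as a careful person would: the job done as asked, in the order asked, and still so for the second after the job is handed in, with the robot touching nothing.
It also fails if it takes over 64 s, if anything falls off the work surface, if the arm or the gripper's body presses on something with over 40 N, if the wrist force passes 120 N, or if a joint passes its speed limit or range.

## Working session

There is one attempt and no reset: what is moved stays moved. The work goes in short steps, Python scripts to look and compute and a tool call to move; the robot and the scene stay as the last step left them, time stands still between calls to the robot, and variables do not carry over. Pictures are saved under pics/ and viewed, at most 10 in all, crops included, and the job is handed in when it is done.

Besides the shell and the picture viewer there is one more tool, called as a command line: name --argument value ..., lists and objects as JSON in quotes. play_rows: Moves the arm, as the interface text tells. Its arguments: {"type":"object","properties":{"motion":{"type":"array"},"grip_force":{"type":"number"}},"required":["motion"]}

```bash
mkdir -p pics; ls; python3 - <<'E'
from station import get_obs, camera
import cv2,numpy as np
o=get_obs();print({k:np.round(v,3).tolist() for k,v in o.items()})
ims=[]
for n in("top","side"):
    c=camera(n);np.savez(f'{n}.npz',**c);print(n,np.round(c['T'],3).tolist(),np.round(c['camera_matrix'],1).tolist())
    cv2.imwrite(f'pics/{n}0.png',c['frame'][:,:,::-1])
E
```

```text
pics
{'time_s': 0.0, 'qpos': [1.237, 0.3, 1.522, 0.0, 1.321, -0.067], 'joint_vel': [0.0, 0.0, -0.001, 0.001, -0.001, 0.0], 'tau': [0.004, -53.181, -35.273, 0.071, 0.024, -0.0], 'ee_pos': [0.145, 0.53, 0.224], 'eef_rot': [-3.14, -0.0, 2.875], 'force': [-0.081, 0.146, -0.802], 'moment': [0.078, 0.006, 0.002], 'grip_force': 0.0, 'grip_width': 0.094}
top [[-0.026, 0.989, -0.143, 0.37], [-1.0, -0.026, -0.002, 0.166], [-0.006, 0.143, 0.99, 1.039], [0.0, 0.0, 0.0, 1.0]] [[416.8, 0.0, 278.6], [0.0, 416.8, 214.0], [0.0, 0.0, 1.0]]
side [[0.947, 0.179, -0.267, 0.219], [-0.321, 0.486, -0.813, -0.673], [-0.016, 0.856, 0.517, 0.627], [0.0, 0.0, 0.0, 1.0]] [[380.1, 0.0, 277.8], [0.0, 380.1, 215.3], [0.0, 0.0, 1.0]]
```

View pics/top0.png

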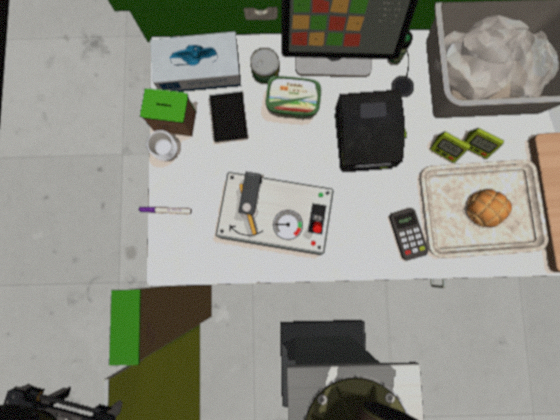

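View pics/side0.png

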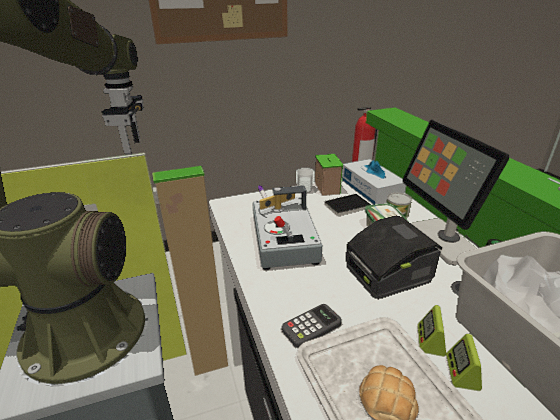

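The top view shows the timer at about (275,213), with the key under its bracket near (248,205), the gauge at (288,225) and the lever at (317,222). The arm stands at the lower left. I'll zoom in and measure the plate.

```bash
cat > h.py <<'E'
import numpy as np,cv2
from scipy.spatial.transform import Rotation as R
def load(n): return dict(np.load(n+'.npz'))
def ray(c,u,v,z,T=None):
    T=c['T'] if T is None else T; K=c['camera_matrix']
    d=T[:3,:3]@np.array([(u-K[0,2])/K[0,0],-(v-K[1,2])/K[1,1],-1]); o=T[:3,3]
    return o+d*(z-o[2])/d[2]
def proj(c,p,T=None):
    T=c['T'] if T is None else T; K=c['camera_matrix']
    q=T[:3,:3].T@(np.array(p)-T[:3,3]); return np.array([K[0,2]+K[0,0]*q[0]/-q[2],K[1,2]-K[1,1]*q[1]/-q[2]])
def zw(c,T=None):
    T=c['T'] if T is None else T; K=c['camera_matrix'];z=c['z_map']
    v,u=np.mgrid[:z.shape[0],:z.shape[1]]
    P=np.stack([(u-K[0,2])/K[0,0]*z,-(v-K[1,2])/K[1,1]*z,-z],-1)
    return P@T[:3,:3].T+T[:3,3]
E
python3 - <<'E'
from h import *
c=load('top');P=zw(c);f=c['frame']
m=((abs(P[...,2]-.07)<.012)&(c['z_map']>0)).astype(np.uint8);m[:160]=0;m[265:]=0;m[:,:205]=0;m[:,345:]=0
m=cv2.morphologyEx(m,cv2.MORPH_CLOSE,np.ones((5,5)));m=cv2.morphologyEx(m,cv2.MORPH_OPEN,np.ones((5,5)))
ct=max(cv2.findContours(m,0,2)[0],key=cv2.contourArea)
pts=np.array([ray(c,u,v,.07)[:2] for u,v in ct[:,0]],np.float32)
r=cv2.minAreaRect(pts);print(r);print([cv2.boxPoints(cv2.minAreaRect(ct)).tolist()])
k=cv2.resize(f[165:260,210:340],None,fx=6,fy=6,interpolation=cv2.INTER_CUBIC)
cv2.imwrite('pics/z.png',k[:,:,::-1])
E
```

```text
((0.5154744982719421, 0.17820674180984497), (0.25729596614837646, 0.15863041579723358), 79.03031921386719)
[[[214.67567443847656, 235.94595336914062], [225.67567443847656, 169.94595336914062], [334.48651123046875, 188.08108520507812], [323.48651123046875, 254.08108520507812]]]
```

View pics/z.png

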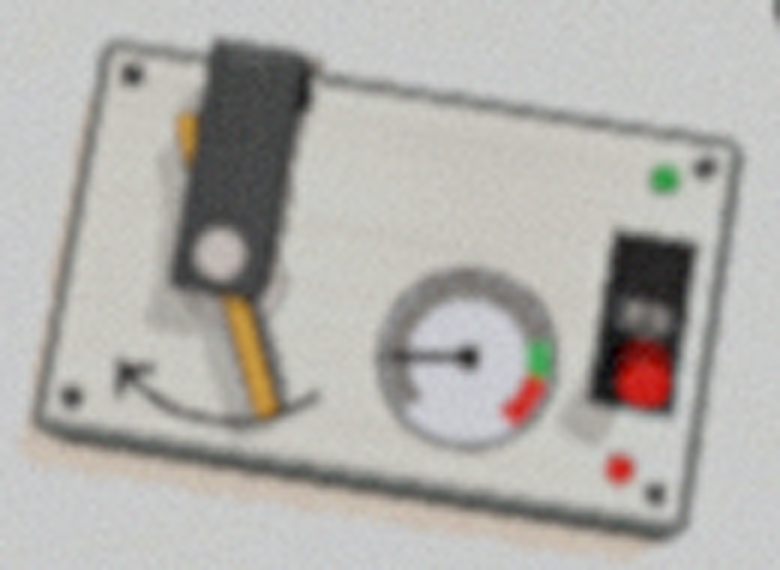

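The zoom shows the pointer at the left, about 101° in the case frame, so the key is at about 1.06 rad. The front wing runs from the hub to about (265,410) in the crop, the lever leans to the red dot, and the strap's front end is at crop (225,285). I'll check the pose against these landmarks.

```bash
cat >> h.py <<'E'
YAW=-np.radians(90-79.03); C=np.array([.5155,.1782,0])
def case(x,y,z): return C+R.from_euler('z',YAW).apply([x,y,z])
HUB=case(-.01,.06,.104); GC=case(-.025,-.035,.07)
E
python3 - <<'E'
from h import *
c=load('top');f=c['frame'].astype(int)
print('hub',HUB)
for n,p in dict(gauge=GC,strapL=case(-.024,.078,.134),strapR=case(-.024,.042,.134),gd=case(.055,-.1,.07)).items(): print(n,(proj(c,p)-[210,165])*6)
hsv=cv2.cvtColor(c['frame'],cv2.COLOR_RGB2HSV)
m=(hsv[...,0]>12)&(hsv[...,0]<30)&(hsv[...,1]>120);m[:165]=0;m[260:]=0;m[:,:210]=0;m[:,285:]=0
for lo,hi in((165,200),(205,240)):
    v,u=np.nonzero(m[lo:hi]);v+=lo
    q=np.array([ray(c,a,b,.12) for a,b in zip(u,v)])
    if len(q): d=q.mean(0)-HUB; print(len(q),q.mean(0),np.degrees(np.arctan2(d[1],d[0])),np.hypot(*(d[:2])))
s=load('side')
for n,p in dict(gauge=GC,hub=HUB,levertip=case(-.03,-.1,.082+.052)).items(): print('side',n,proj(s,p))
E
```

```text
hub [0.51710043 0.23900657 0.104     ]
gauge [464.96973277 357.07242019]
strapL [163.30609816 283.34259326]
strapR [260.14962781 299.32795486]
gd [660.87174947 184.87664334]
16 [0.56633046 0.25146654 0.12      ] 14.203130563631257 0.05078234716834232
78 [0.48196503 0.22928015 0.12      ] -164.52648824385727 0.036456821220504115
side gauge [276.73922705 226.43557906]
side hub [277.32660113 198.3108505 ]
side levertip [277.75653731 218.92388133]
```

```bash
cat >> h.py <<'E'
def rows(wps,grip=-1):
    "wps: [x,y,z,yaw deg] tool down -> rows in tool axes from present pose"
    from station import get_obs
    o=get_obs();p=np.array(o['ee_pos']);Rt=R.from_euler('xyz',o['eef_rot'])
    out=[]
    for x,y,z,w in wps:
        s=Rt.inv().apply(np.array([x,y,z])-p)/.25
        t=(Rt.inv()*R.from_euler('xyz',[np.pi,0,np.radians(w)])).as_rotvec()/(2*np.pi)
        out.append([*np.round(s,3).tolist(),*np.round(t,3).tolist(),grip])
    print(str(out).replace(' ',''));return out
def peg(th,r=.047,off=.0175,z=.112):
    a=np.radians(th);p=HUB[:2]+r*np.array([np.cos(a),np.sin(a)])-off*np.array([np.sin(a),-np.cos(a)])
    return [*p,z,th]
E
python3 - <<'E'
from h import *
c=load('top');P=zw(c)
Z=P[...,2];
for x in np.arange(.1,.7,.1):
    print(round(x,1),[round(float(Z[(abs(P[...,0]-x)<.05)&(abs(P[...,1]-y)<.05)&(c['z_map']>0)].max(initial=-9)),2) for y in np.arange(-.1,.7,.1)])
a=peg(205);print(a)
rows([[*a[:2],.224,205]])
E
```

```text
0.1 [0.24, 0.28, 0.09, 0.0, -0.84, 0.34, 0.25, -9.0]
0.2 [0.0, 0.0, 0.0, -0.0, -0.84, 0.35, 0.5, 0.35]
0.3 [-0.85, -0.85, -0.84, -0.85, -0.85, -0.84, 0.12, -9.0]
0.4 [0.02, 0.01, 0.08, 0.08, 0.02, 0.01, 0.01, -9.0]
0.5 [0.02, 0.07, 0.14, 0.14, 0.14, 0.02, 0.02, -9.0]
0.6 [0.1, 0.1, 0.08, 0.14, 0.13, 0.01, 0.01, -9.0]
[np.float64(0.4818997834545184), np.float64(0.20328312270398302), 0.112, 205]
[[-1.645,-0.907,0.001,-0.0,-0.0,-0.112,-1]]
```

play_rows --motion '[[[-0.2,-0.11,0,0,0,0,-1],[-0.4,-0.22,0,0,0,-0.02,-1],[-0.6,-0.33,0,0,0,-0.04,-1],[-0.8,-0.44,0,0,0,-0.06,-1],[-0.95,-0.53,0,0,0,-0.08,-1],[-0.95,-0.53,0,0,0,-0.08,-1],[-0.95,-0.53,0,0,0,-0.08,-1],[-0.95,-0.53,0,0,0,-0.08,-1]]]' --grip_force 20

```text
time_s: 0.9
ee_pos: [0.3392, 0.34, 0.2243]
eef_rot: [-3.142, -0.0, -2.907]
force: [-0.2, 0.4, 0.1]
grip_width: 0.0335
grip_force: 0.0
```

```bash
python3 - <<'E'
from h import *
a=peg(205)
rows([[*a[:2],.224,205],a])
E
```

```text
[[-0.428,-0.664,0.001,-0.0,-0.0,-0.032,-1],[-0.429,-0.664,0.449,-0.0,-0.0,-0.032,-1]]
```

play_rows --motion '[[[-0.1,-0.16,0,0,0,-0.01,-1],[-0.21,-0.33,0,0,0,-0.02,-1],[-0.32,-0.5,0,0,0,-0.032,-1],[-0.428,-0.664,0,0,0,-0.032,-1],[-0.428,-0.664,0,0,0,-0.032,-1],[-0.428,-0.664,0,0,0,-0.032,-1],[-0.428,-0.664,0.12,0,0,-0.032,-1],[-0.428,-0.664,0.24,0,0,-0.032,-1],[-0.428,-0.664,0.35,0,0,-0.032,-1],[-0.428,-0.664,0.449,0,0,-0.032,-1]]]'

```text
time_s: 1.9
ee_pos: [0.4805, 0.2056, 0.111]
eef_rot: [3.141, -0.0, -2.702]
force: [0.0, 0.7, -0.7]
grip_width: 0.0002
grip_force: 0.0
```

```bash
python3 - <<'E'
from h import *
from station import camera
rows([peg(t) for t in np.arange(199,138,-6.5)])
c=camera('top');np.savez('top1.npz',**c)
cv2.imwrite('pics/a.png',cv2.resize(c['frame'][150:270,200:350],None,fx=5,fy=5)[:,:,::-1])
E
```

```text
[[0.005,0.009,-0.004,0.0,-0.0,0.017,-1],[0.009,0.032,-0.004,0.0,-0.0,0.035,-1],[0.011,0.054,-0.004,0.0,-0.0,0.053,-1],[0.01,0.077,-0.004,0.0,-0.0,0.071,-1],[0.007,0.099,-0.004,0.0,-0.0,0.089,-1],[0.001,0.121,-0.004,0.0,-0.0,0.107,-1],[-0.007,0.143,-0.004,0.0,-0.0,0.125,-1],[-0.018,0.163,-0.004,0.0,-0.0,0.144,-1],[-0.031,0.181,-0.004,0.0,-0.0,0.162,-1],[-0.046,0.199,-0.004,-0.0,-0.0,0.18,-1]]
```

View pics/a.png

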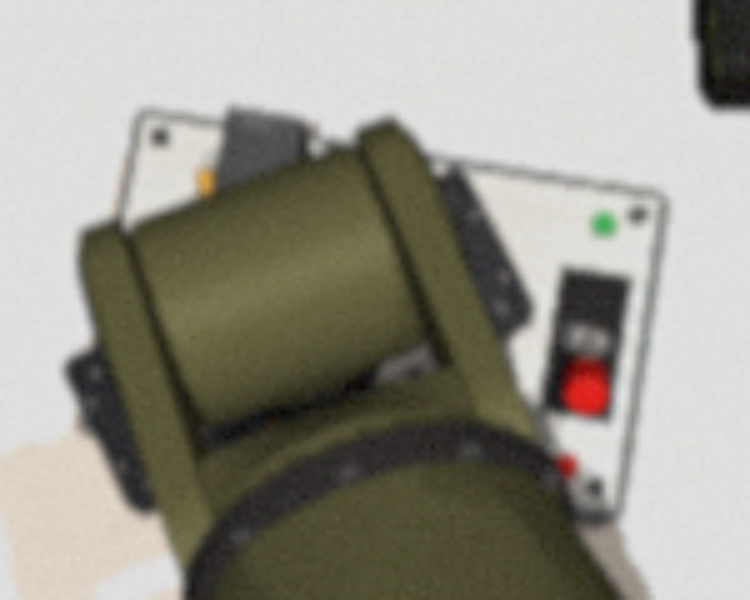

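The wrist hides the key and gauge from the top camera. The lever at (585,385) and the wing tip at (207,182) are where they were. I'll start the first stroke.

play_rows --motion '[[[0.005,0.009,0,0,0,0.017,-1],[0.009,0.032,0,0,0,0.035,-1],[0.011,0.054,0,0,0,0.053,-1],[0.01,0.077,0,0,0,0.071,-1],[0.007,0.099,0,0,0,0.089,-1],[0.001,0.121,0,0,0,0.107,-1],[-0.007,0.143,0,0,0,0.125,-1],[-0.018,0.163,0,0,0,0.144,-1],[-0.031,0.181,0,0,0,0.162,-1],[-0.046,0.199,0,0,0,0.18,-1]]]'

```text
time_s: 2.95
ee_pos: [0.4699, 0.2549, 0.1127]
eef_rot: [-3.14, -0.0, 2.445]
force: [-1.9, -5.7, -0.9]
grip_width: 0.0004
grip_force: 2.5
```

```bash
python3 - <<'E'
from h import *
from station import camera
rows([peg(t) for t in np.arange(134,75,-6.5)])
c=camera('side');np.savez('side1.npz',**c)
cv2.imwrite('pics/b.png',cv2.resize(c['frame'][160:280,210:360],None,fx=5,fy=5)[:,:,::-1])
E
```

```text
[[0.009,0.023,0.003,-0.0,-0.0,0.017,-1],[0.013,0.045,0.003,-0.0,-0.0,0.035,-1],[0.015,0.068,0.003,-0.0,0.0,0.053,-1],[0.014,0.091,0.003,-0.0,0.0,0.071,-1],[0.011,0.113,0.002,-0.0,0.0,0.089,-1],[0.005,0.135,0.002,-0.0,0.0,0.107,-1],[-0.003,0.156,0.002,-0.0,0.0,0.125,-1],[-0.014,0.176,0.002,-0.0,0.0,0.143,-1],[-0.027,0.195,0.002,-0.0,0.0,0.161,-1],[-0.042,0.212,0.002,-0.0,0.0,0.179,-1]]
```

View pics/b.png

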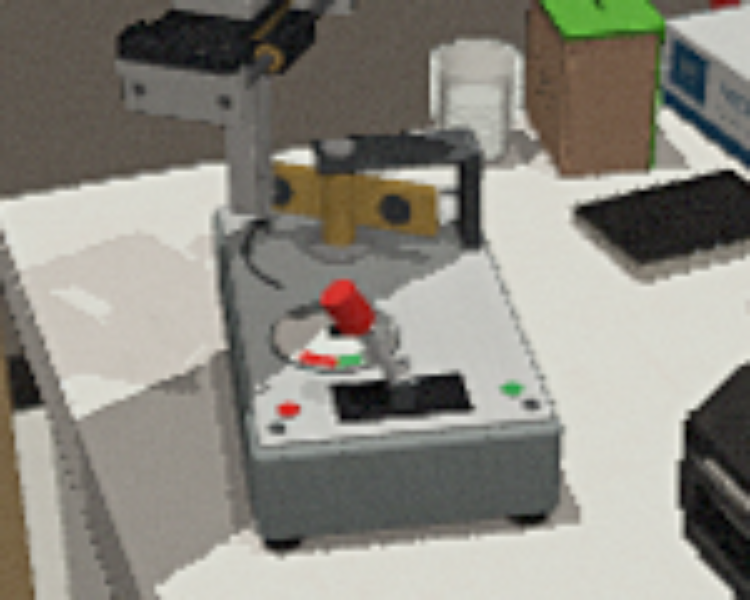

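The side view shows the fingers at (250,180) pushing the brass wing under the strap, with the lever unmoved at (345,305). I'll continue the stroke.

play_rows --motion '[[[0.007,0.02,0,0,0,0.017,-1],[0.011,0.04,0,0,0,0.035,-1],[0.013,0.063,0,0,0,0.053,-1],[0.012,0.086,0,0,0,0.071,-1],[0.009,0.108,0,0,0,0.089,-1],[0.003,0.13,0,0,0,0.107,-1],[-0.005,0.15,0,0,0,0.125,-1],[-0.016,0.17,0,0,0,0.143,-1],[-0.03,0.19,0,0,0,0.161,-1],[-0.045,0.207,0,0,0,0.179,-1]]]'

```text
time_s: 4.0
ee_pos: [0.5116, 0.2884, 0.1127]
eef_rot: [-3.14, -0.001, 1.323]
force: [-5.0, 4.0, -0.3]
grip_width: 0.0003
grip_force: 3.0
```

```bash
python3 - <<'E'
from h import *
rows([peg(t) for t in np.arange(69,21,-6.5)])
E
```

```text
[[0.009,0.023,0.003,-0.0,-0.0,0.019,-1],[0.013,0.045,0.003,-0.0,-0.0,0.037,-1],[0.014,0.068,0.003,-0.0,-0.0,0.055,-1],[0.013,0.09,0.003,-0.0,-0.0,0.073,-1],[0.01,0.113,0.003,-0.0,-0.0,0.091,-1],[0.004,0.135,0.003,-0.0,-0.0,0.109,-1],[-0.005,0.156,0.003,-0.0,0.0,0.127,-1],[-0.016,0.176,0.003,-0.0,0.0,0.145,-1]]
```

play_rows --motion '[[[0.007,0.02,0,0,0,0.018,-1],[0.011,0.041,0,0,0,0.036,-1],[0.012,0.063,0,0,0,0.054,-1],[0.011,0.085,0,0,0,0.072,-1],[0.008,0.108,0,0,0,0.09,-1],[0.002,0.13,0,0,0,0.108,-1],[-0.006,0.151,0,0,0,0.126,-1],[-0.017,0.172,0,0,0,0.144,-1],[-0.017,0.172,0,0,0,0.144,-1],[-0.005,0.14,0,0,0,0.144,-1]]]'

```text
time_s: 5.0
ee_pos: [0.5463, 0.2773, 0.1127]
eef_rot: [3.141, -0.0, 0.422]
force: [0.7, -0.7, -0.2]
grip_width: 0.0006
grip_force: 0.0
```

```bash
python3 - <<'E'
from h import *
from station import get_obs
o=get_obs();p=o['ee_pos'];w=np.degrees(o['eef_rot'][2]);print(p,w)
a=peg(215)
rows([[p[0],p[1],.17,w],[*a[:2],.17,150],[*a[:2],.17,215],a])
E
```

```text
[0.54628953 0.27726144 0.11270746] 24.174486995830247
[[0.0,0.0,-0.229,0.0,-0.0,-0.0,-1],[-0.341,0.196,-0.229,0.0,-0.0,-0.35,-1],[-0.341,0.196,-0.229,-0.0,-0.0,0.47,-1],[-0.341,0.196,0.003,-0.0,-0.0,0.47,-1]]
```

play_rows --motion '[[[0,-0.01,-0.13,0,0,0,-1],[0,-0.01,-0.26,0,0,-0.02,-1],[-0.04,0.01,-0.26,0,0,-0.043,-1],[-0.08,0.03,-0.26,0,0,-0.066,-1],[-0.12,0.06,-0.26,0,0,-0.089,-1],[-0.16,0.09,-0.26,0,0,-0.112,-1],[-0.2,0.12,-0.26,0,0,-0.135,-1],[-0.25,0.15,-0.26,0,0,-0.158,-1],[-0.3,0.17,-0.26,0,0,-0.181,-1],[-0.341,0.196,-0.26,0,0,-0.204,-1]]]'

```text
time_s: 6.0
ee_pos: [0.4874, 0.1975, 0.1776]
eef_rot: [3.141, 0.0, 1.71]
force: [-0.3, 0.1, -0.5]
grip_width: 0.0002
grip_force: 0.0
```

```bash
python3 - <<'E'
from h import *
from station import camera
a=peg(218)
rows([[*a[:2],.17,218],a])
c=camera('side')
hsv=cv2.cvtColor(c['frame'],cv2.COLOR_RGB2HSV)
cv2.imwrite('pics/c.png',cv2.resize(c['frame'][170:260,240:330],None,fx=6,fy=6,interpolation=cv2.INTER_CUBIC)[:,:,::-1])
E
```

```text
[[-0.007,0.013,0.031,0.0,0.0,-0.333,-1],[-0.007,0.013,0.263,0.0,0.0,-0.333,-1]]
```

View pics/c.png

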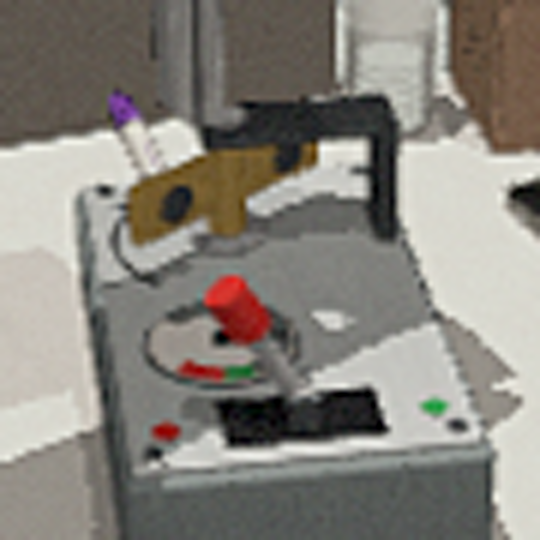

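The front wing now points towards the front at (150,215), about half a turn on, as planned. The pointer is hidden behind the lever. I'll swing the wrist back for stroke two.

play_rows --motion '[[[0,0,0,0,0,-0.023,-1],[0,0,0,0,0,-0.046,-1],[0,0,0,0,0,-0.069,-1],[0,0,0,0,0,-0.092,-1],[0,0,0,0,0,-0.115,-1],[0,0,0,0,0,-0.138,-1],[0,0,0,0,0,-0.161,-1],[0,0,0,0,0,-0.184,-1],[0,0,0,0,0,-0.207,-1],[0,0,0,0,0,-0.23,-1]]]'

```text
time_s: 7.05
ee_pos: [0.4883, 0.1979, 0.1776]
eef_rot: [-3.142, 0.0, -3.132]
force: [-0.9, 0.4, 0.2]
grip_width: 0.0002
grip_force: 0.0
```

```bash
python3 - <<'E'
from h import *
a=peg(218)
rows([[*a[:2],.17,218],a])
E
```

```text
[[-0.01,-0.007,0.03,-0.0,0.0,-0.104,-1],[-0.01,-0.007,0.262,-0.0,0.0,-0.104,-1]]
```

play_rows --motion '[[[0,0,0,0,0,-0.023,-1],[-0.01,0,0,0,0,-0.046,-1],[-0.01,-0.007,0,0,0,-0.069,-1],[-0.01,-0.007,0,0,0,-0.092,-1],[-0.01,-0.007,0.03,0,0,-0.104,-1],[-0.01,-0.007,0.08,0,0,-0.104,-1],[-0.01,-0.007,0.14,0,0,-0.104,-1],[-0.01,-0.007,0.2,0,0,-0.104,-1],[-0.01,-0.007,0.262,0,0,-0.104,-1],[-0.01,-0.007,0.262,0,0,-0.104,-1]]]'

```text
time_s: 8.05
ee_pos: [0.4899, 0.1954, 0.1096]
eef_rot: [3.14, -0.004, -2.487]
force: [0.1, -0.5, 0.0]
grip_width: 0.0002
grip_force: 0.0
```

```bash
python3 - <<'E'
from h import *
rows([peg(t) for t in np.arange(212,152,-6.5)])
E
```

```text
[[0.001,0.02,-0.01,0.0,-0.001,0.015,-1],[0.006,0.043,-0.01,0.0,-0.001,0.033,-1],[0.008,0.065,-0.01,0.0,-0.001,0.051,-1],[0.008,0.088,-0.01,0.0,-0.001,0.069,-1],[0.005,0.111,-0.01,0.0,-0.001,0.087,-1],[-0.001,0.133,-0.01,-0.0,-0.001,0.106,-1],[-0.009,0.154,-0.01,-0.0,-0.001,0.124,-1],[-0.02,0.174,-0.01,-0.0,-0.001,0.142,-1],[-0.032,0.193,-0.01,-0.0,-0.001,0.16,-1],[-0.047,0.21,-0.01,-0.0,-0.001,0.178,-1]]
```

play_rows --motion '[[[0.001,0.02,0,0,0,0.015,-1],[0.006,0.043,0,0,0,0.033,-1],[0.008,0.065,0,0,0,0.051,-1],[0.008,0.088,0,0,0,0.069,-1],[0.005,0.111,0,0,0,0.087,-1],[-0.001,0.133,0,0,0,0.106,-1],[-0.009,0.154,0,0,0,0.124,-1],[-0.02,0.174,0,0,0,0.142,-1],[-0.032,0.193,0,0,0,0.16,-1],[-0.047,0.21,0,0,0,0.178,-1]]]'

```text
time_s: 9.05
ee_pos: [0.4683, 0.2438, 0.1122]
eef_rot: [-3.14, 0.001, 2.673]
force: [0.1, -7.1, 0.6]
grip_width: 0.0002
grip_force: 3.2
```

```bash
python3 - <<'E'
from h import *
rows([peg(t) for t in np.arange(147,88,-6.5)])
E
```

```text
[[0.012,0.021,0.001,-0.0,0.0,0.017,-1],[0.016,0.044,0.001,-0.0,0.0,0.035,-1],[0.018,0.066,0.001,-0.0,0.0,0.053,-1],[0.017,0.089,0.001,-0.0,0.0,0.071,-1],[0.014,0.112,0.001,-0.0,0.0,0.089,-1],[0.008,0.134,0.001,-0.0,0.0,0.107,-1],[-0.001,0.155,0.0,-0.0,0.0,0.125,-1],[-0.011,0.175,0.0,-0.0,0.0,0.144,-1],[-0.024,0.194,0.0,-0.0,0.0,0.162,-1],[-0.039,0.211,0.0,-0.0,0.0,0.18,-1]]
```

play_rows --motion '[[[0.009,0.018,0,0,0,0.017,-1],[0.013,0.04,0,0,0,0.035,-1],[0.015,0.063,0,0,0,0.053,-1],[0.014,0.086,0,0,0,0.071,-1],[0.011,0.109,0,0,0,0.089,-1],[0.005,0.131,0,0,0,0.107,-1],[-0.003,0.152,0,0,0,0.125,-1],[-0.014,0.172,0,0,0,0.144,-1],[-0.026,0.191,0,0,0,0.162,-1],[-0.04,0.208,0,0,0,0.18,-1]]]'

```text
time_s: 10.05
ee_pos: [0.4999, 0.2862, 0.112]
eef_rot: [-3.14, 0.001, 1.543]
force: [-5.9, -4.0, 2.6]
grip_width: 0.0005
grip_force: 3.1
```

```bash
python3 - <<'E'
from h import *
from station import camera,get_obs
print(get_obs()['ee_pos'],np.degrees(get_obs()['eef_rot'][2]))
P=np.array(get_obs()['ee_pos']);Rt=R.from_euler('xyz',get_obs()['eef_rot'])
q=Rt.inv().apply(P-HUB);print('tool-frame offset from hub',q)
rows([peg(t) for t in (82,76)])
for n in('side','top','wrist'):
  c=camera(n);np.savez(n+'2.npz',**c)
ims=[cv2.resize(np.load('side2.npz')['frame'][170:260,240:330],(400,400),interpolation=cv2.INTER_CUBIC),cv2.resize(np.load('top2.npz')['frame'][165:260,210:340],(400,292),interpolation=cv2.INTER_CUBIC)]
im=np.zeros((600,800,3),np.uint8);im[:400,:400]=ims[0];im[:292,400:]=ims[1]
im[300:600,400:]=cv2.resize(c['frame'],(400,300))
cv2.imwrite('pics/d.png',im[:,:,::-1])
E
```

```text
[0.49985556 0.2862331  0.11204081] 88.38413018370717
tool-frame offset from hub [ 0.04671172 -0.01858413 -0.00806418]
[[0.008,0.026,0.0,-0.0,0.0,0.018,-1],[0.012,0.046,0.0,-0.0,0.0,0.034,-1]]
```

View pics/d.png

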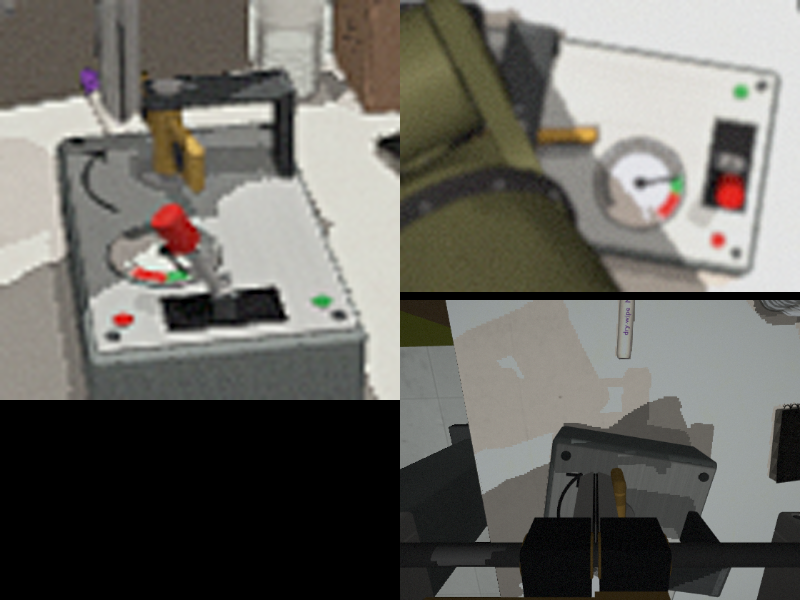

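The top view shows the pointer from (641,183) to (675,180), just inside the upper end of the green arc. I'll measure it and plan a small extra push towards mid-green.

```bash
cat >> h.py <<'E'
def keyangle(c):
    g=cv2.cvtColor(cv2.resize(c['frame'],None,fx=4,fy=4,interpolation=cv2.INTER_CUBIC),cv2.COLOR_RGB2GRAY).astype(float)
    best=[]
    for k in np.arange(0,8.01,.02):
        a=2.4-.6*k
        ln=[]
        for r in np.arange(.008,.022,.001):
            u,v=proj(c,case(-.025+r*np.cos(a),-.035+r*np.sin(a),.072)); ln.append(g[int(round(v*4+1.5)),int(round(u*4+1.5))])
        best.append((np.mean(ln),k))
    best.sort();return [ (round(a),round(b,2)) for a,b in best[:6]]
E
python3 - <<'E'
from h import *
print(keyangle(load('top')),keyangle(load('top2')))
E
```

```text
[(120, np.float64(1.2)), (120, np.float64(1.22)), (121, np.float64(1.18)), (121, np.float64(1.24)), (122, np.float64(1.16)), (122, np.float64(1.26))] [(146, np.float64(6.04)), (146, np.float64(6.06)), (146, np.float64(6.02)), (147, np.float64(6.0)), (147, np.float64(6.08)), (148, np.float64(6.1))]
```

play_rows --motion '[[[0.006,0.011,0,0,0,0.009,-1],[0.007,0.022,0,0,0,0.018,-1],[0.009,0.032,0,0,0,0.026,-1],[0.01,0.042,0,0,0,0.034,-1],[0.012,0.056,0,0,0,0.046,-1],[0.012,0.056,0,0,0,0.046,-1],[0.026,0.008,0,0,0,0.046,-1],[0.026,0.008,-0.1,0,0,0.046,-1],[0.026,0.008,-0.22,0,0,0.046,-1],[0.026,0.008,-0.34,0,0,0.046,-1]]]'

```text
time_s: 11.2
ee_pos: [0.5018, 0.2928, 0.1979]
eef_rot: [3.141, 0.0, 1.261]
force: [1.0, 1.0, -0.2]
grip_width: 0.0003
grip_force: 0.0
```

```bash
python3 - <<'E'
from h import *
from station import camera
c=camera('top');np.savez('top3.npz',**c);print(keyangle(c))
a=case(-.06,-.1,.20)
rows([[*a,72-0],[*a,79]])
hsv=cv2.cvtColor(c['frame'],cv2.COLOR_RGB2HSV)
m=(hsv[...,0]>12)&(hsv[...,0]<30)&(hsv[...,1]>120);m[:165]=0;m[260:]=0;m[:,:210]=0;m[:,285:]=0
v,u=np.nonzero(m);q=np.array([ray(c,x,y,.12) for x,y in zip(u,v)])-HUB
if len(q): d=q.mean(0);w=np.degrees(np.arctan2(d[1],d[0]));print(len(q),d,w)
cv2.imwrite('pics/e.png',cv2.resize(c['frame'][165:260,210:340],None,fx=5,fy=5,interpolation=cv2.INTER_CUBIC)[:,:,::-1])
E
```

```text
[(164, np.float64(6.26)), (165, np.float64(6.28)), (165, np.float64(6.24)), (165, np.float64(6.3)), (166, np.float64(6.22)), (166, np.float64(6.32))]
[[-0.85,-0.004,0.009,0.001,-0.001,0.001,-1],[-0.85,-0.004,0.009,0.001,-0.001,-0.019,-1]]
99 [-0.00972452 -0.01820856  0.016     ] -118.10503434616062
```

View pics/e.png

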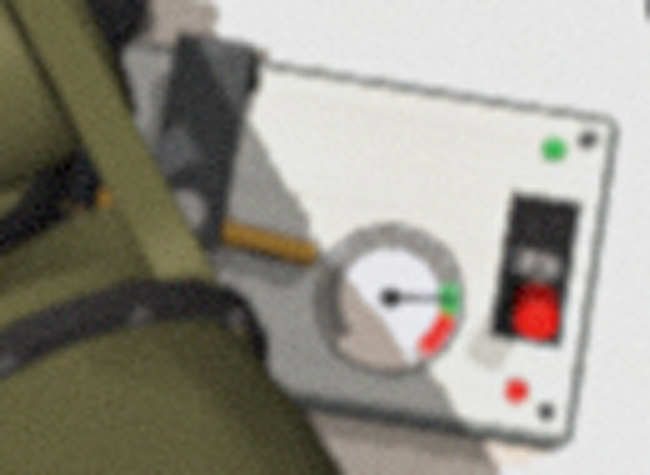

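The pointer tip is at (450,298), in the middle of the green arc, and the wing is clear of the fingers. Next is the lever at (537,312).

play_rows --motion '[[[-0.1,0,0,0,0,0,-1],[-0.25,0,0,0,0,0,-1],[-0.4,0,0,0,0,-0.005,-1],[-0.55,0,0,0,0,-0.01,-1],[-0.7,-0.01,0,0,0,-0.015,-1],[-0.84,-0.03,0,0,0,-0.019,-1],[-0.84,-0.03,0,0,0,-0.019,-1],[-0.84,-0.03,0,0,0,-0.019,-1]]]'

```text
time_s: 12.05
ee_pos: [0.4312, 0.0951, 0.1971]
eef_rot: [3.14, -0.0, 1.379]
force: [-0.6, 0.0, -0.5]
grip_width: 0.0007
grip_force: 0.0
```

```bash
python3 - <<'E'
from h import *
from station import get_obs
print(get_obs()['ee_pos'],np.degrees(get_obs()['eef_rot']))
rows([[*case(x,-.1,z),79] for x,z in((-.07,.2),(-.07,.141),(-.055,.141),(-.03,.141),(-.0075,.141),(-.07,.141))])
E
```

```text
[0.43119598 0.09505002 0.19711339] [ 1.79920215e+02 -2.76449101e-02  7.89928163e+01]
[[-0.009,-0.012,-0.012,0.0,-0.0,-0.0,-1],[-0.009,-0.013,0.224,0.0,-0.0,-0.0,-1],[-0.009,0.047,0.225,0.0,-0.0,-0.0,-1],[-0.009,0.147,0.225,0.0,-0.0,-0.0,-1],[-0.009,0.237,0.225,0.0,-0.0,-0.0,-1],[-0.009,-0.013,0.224,0.0,-0.0,-0.0,-1]]
```

play_rows --motion '[[[-0.009,-0.012,0.1,0,0,0,-1],[-0.009,-0.012,0.224,0,0,0,-1],[-0.009,-0.012,0.224,0,0,0,-1],[-0.009,0.047,0.224,0,0,0,-1],[-0.009,0.095,0.224,0,0,0,-1],[-0.009,0.145,0.224,0,0,0,-1],[-0.009,0.19,0.224,0,0,0,-1],[-0.009,0.225,0.224,0,0,0,-1],[-0.009,0.237,0.224,0,0,0,-1],[-0.009,0.237,0.224,0,0,0,-1]]]'

```text
time_s: 13.05
ee_pos: [0.4893, 0.0815, 0.1407]
eef_rot: [-3.141, 0.0, 1.379]
force: [0.2, -0.3, -0.3]
grip_width: 0.0006
grip_force: 0.0
```

play_rows --motion '[[[0,-0.1,0,0,0,0,-1],[0,-0.25,0,0,0,0,-1],[0,-0.25,-0.15,0,0,0,-1],[0,-0.4,-0.3,0,0,0,-1],[0,-0.55,-0.35,0,0,0,-1],[0,-0.55,-0.35,0,0,0,-1],[0,-0.55,-0.35,0,0,0,-1]]]'

```text
time_s: 13.75
ee_pos: [0.354, 0.1078, 0.2287]
eef_rot: [3.14, -0.001, 1.38]
force: [1.2, -1.3, 1.0]
grip_width: 0.0005
grip_force: 0.0
```

```bash
python3 - <<'E'
from h import *
from station import camera
c=camera('top');s=camera('side');print(keyangle(c))
im=np.hstack([cv2.resize(c['frame'][165:260,210:340],(480,351),interpolation=cv2.INTER_CUBIC),cv2.resize(s['frame'][180:260,245:325],(320,351))])
cv2.imwrite('pics/f.png',im[:,:,::-1])
E
```

```text
[(149, np.float64(6.26)), (150, np.float64(6.28)), (150, np.float64(6.24)), (150, np.float64(6.3)), (150, np.float64(6.32)), (150, np.float64(6.34))]
```

View pics/f.png

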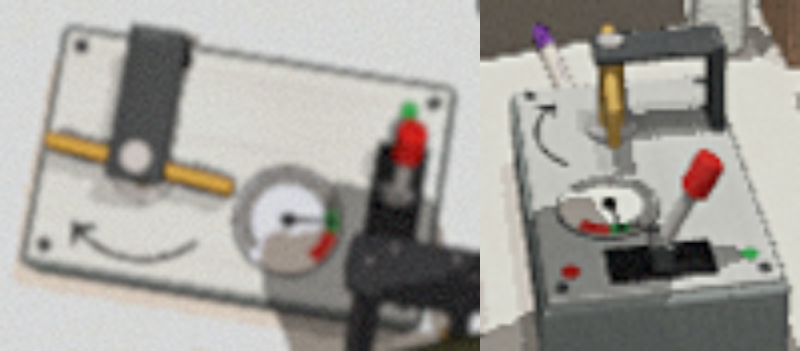

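The lever now leans to the green dot: the grip is at (410,140) in the top view and (705,172) in the side view. The pointer at (333,218) is still in the green, and the gripper is clear of everything, so I'm handing in.

```bash
python3 -c "
from station import workorder
print(workorder.hand_in())"
```

```text
the job is handed in; nothing more can be done
None
```

The timer is wound to about 6.3 rad with the pointer mid-green, the lever was then flipped and stayed at the green dot, and the job was handed in at about 14 s with nothing else touched.

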